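# Plug and lock the filling coupler of a disinfectant sprayer

## Task

The sprayer tank is filled: close its upright filling coupler before it is wheeled out. Take the grooved plug with the hexagon head, lower it into the coupler between the two raised cam arms and push it straight down with a firm but gentle hand, until the gasket gives and the collar under the hexagon comes level with the coupler's mouth; then swing both cam arms down together, without forcing them, until they hang fully home against the coupler body, and let go. Leave the other fittings and everything else on the table where they are.

Things in the scene. Friction and masses are not known exactly. Their poses are not given: they have to be found in the camera images.
- plug: The plug: turned aluminium, loose, standing upright, about 0.32 kg, 52 mm tall, at any of three places among two other fittings. Origin at the centre of its underside, z up its axis. From below: shank 36.8 mm in diameter (edge of the foot only just broken); groove all round from 15 to 31 mm up, 27 mm in diameter at its floor; collar 36.8 mm in diameter from 31 to 36 mm up; hexagon head above.
- plug_head (a point): Centre of the plug's hexagon head, 44 mm above its underside. The hexagon is 30 mm across flats and runs from 36 to 52 mm up; its flats face 30, 90 and 150 degrees (and opposite) about z from the plug's x axis.
- coupler: The filling coupler: an upright aluminium cup fixed on top of the white sprayer tank. Origin on its axis at the face of the free gasket inside; z up the axis, the two cam arms lie on its +y and -y sides. Their pivot pins run along x, 24 mm above the origin and 23 mm out from the axis. The tank's top is 52 mm below the origin. When locked, the plug's origin lies about 1.7 mm below this origin.
- coupler_mouth (a point): Centre of the coupler's mouth, on its axis 34.5 mm above the coupler's origin. Bore 38.3 mm in diameter (0.75 mm clear all round the plug, no bevel), outside 50 mm at the rim, 47 mm below.
- gasket: The black rubber gasket ring in the bottom of the coupler, 37 mm in diameter; origin at the centre of its upper face. It holds still up to about 8 N, then gives 1 mm for each further 12 N, at most 3 mm, sluggishly when pressed fast, and creeps back only partly when let go. A push of about 20 N on the plug brings its collar level with the mouth.
- cam_left (a joint): Angle of the brass cam arm on the coupler's +y side, rad: 0 = hanging straight down against the coupler body (locked), 1.57 = level, pointing outwards, larger = outwards and up. The stiff pivot keeps it where it is put. From about 0.8 rad downwards its cam bites in the plug's groove and draws the plug down, which takes up to about 0.7 N m.
- cam_right (a joint): The same for the cam arm on the coupler's -y side.
- cam_left_tip (a point): A point in the free end of the +y cam arm, 45 mm from its pivot. The arm is 11 mm wide, 5.5 mm thick and 54 mm long from the pivot (a thin pull ring hangs beyond it); locked, its outer face is 31 mm from the coupler's axis (62 mm over both arms); its last 12 mm flare out 2 mm more.
- cam_right_tip (a point): The same for the -y cam arm.
- hose_tail: Another fitting, to be left alone: the same grooved foot but with a ribbed hose tail 29 mm in diameter instead of a hexagon, 87 mm tall, standing upright. Origin at the centre of its underside.
- pipe_plug: Another fitting, to be left alone: a brass hexagon 41 mm across corners, 20 mm tall, standing on the table with its thread, 28 mm in diameter, upwards, 42 mm tall in all. Origin at the centre of its underside.
- spray_bottle: A white bottle with a blue cap, 72 mm in diameter, 190 mm tall. Leave alone.
- tablet_jar: A white jar, 70 mm in diameter, 85 mm tall. Leave alone.
- tape_roll: A roll of packing tape lying flat, 96 mm in diameter, 46 mm high. Leave alone.
- spanner: A steel spanner 200 mm long lying on the table near the robot. Leave alone.
Things that resemble listed ones, but are neither listed nor needed, are in the scene too. Leave any black or turquoise look-alike of the plug alone.

How it is judged:
By the outcome, as a careful person would: the job done as asked, in the order asked, and still so for the second after the job is handed in, with the robot touching nothing.
It also fails if it takes over 72 s, if anything falls off the work surface, if the arm or the gripper's body presses on something with over 40 N, if the wrist force passes 120 N, or if a joint passes its speed limit or range.

## Robot

A 6-joint arm with a two-finger parallel gripper is mounted at the origin on the work surface. World frame = base frame: x ahead of the robot, y to its left, z up, the work surface at z = 0. Lengths are in m, angles in degrees, forces in N, time in s.
With the tool pointing down it reaches from about 0.375 to 0.9 m from the base axis. Payload 3.1 kg.
Tool frame: the origin (TCP) lies on the centre line of the jaws, within the pads' length; the fingertips stand 25 mm ahead of it and the grasp point (between the pads) lies 6 mm ahead of it; y points along the fingers, x is the direction in which the jaws open and shut, and the axes are right-handed (so a half turn about y gives the same grasp; the last joint's range is limited). The gripper opens to 87 mm and grips with 3 to 60 N. Pads are 19 mm wide; open, the fingers measure 117 mm over their backs; the gripper's body (75 mm by 190 mm) begins 51 mm behind the grasp point.
Start: joints at [64.544, 30.224, 82.088, -0, 67.689, -10.227], TCP at [0.164, 0.603, 0.248] pointing down, gripper open.
Joint ranges: [-176.69, 176.69], [-43.24, 126.21], [12.49, 139.97], [-82, 262], [0, 151.66], [-163.58, 163.58]. Speed limits (degrees/s): [159.86, 159.86, 180, 180, 180, 180].

## Interface

Orientations are given as a 3x3 rotation matrix whose columns are the frame's x, y, z axes.
In Python, from rig import * gives the robot as it stands.
- The arm moves only by the tool play_rows, never from a script. Its argument "commands" is a list of rows, each a list of 2 entries, a list of its own where there are three numbers: the shift along the world's x, y, z in m, then the turn, a rotation vector about the world's x, y, z in rad. A call has 1 to 10 rows; each row is the pose to reach, as a shift and turn from the pose commanded when the call began; what a row does not reach only later rows make up. A row lasts 1/8 s, in which the tool goes at most 62.5 mm and 10.7 degrees, less where a joint would pass 70% of its speed; a pose out of reach is approached as far as the arm can. A call with a gripper value outside its range is refused whole. "gripper" is the finger opening in m, from 0 to 0.087, set as the call begins (left out, the last holds). The fingers move at their own pace and stop on an object; the grip force is fixed at half the most. Time passes only in rows, so rows that repeat a pose let the fingers close. It gives the time, the measured TCP pose, the force and the opening at its end, in the units of the state.
- read_state(): the state, without advancing time (a new reading comes with each control period).
- capture(name): name is "scene" or "top"; returns a dict with "frame" (400x640x3 uint8, red, green, blue), "depth" (400x640 float32, m along the optical axis (not along the pixel's ray), 0 where there is no reading), "mtx" (3x3 intrinsics, pixels), "cam_to_world" (4x4, takes a point from camera to world coordinates). Camera axes: x right, y down, z forward; pixel columns grow to the right and rows downward; lengths in m; the calibration is good to about 2 mm. A picture is of the moment at which its call begins.
- hand_in(): hands the job in, once; it reports no verdict.
The state is a dict: "time_s": time; "joint_positions": joint angles; "qvel": joint speeds; "tau": joint torques, N m; "position": TCP position; "tcp_rot": TCP orientation; "force": force on the tool from outside, world axes, zero at the start; "moment": the same for the moment, N m; "opening": opening from 0.0 (shut) to 1.0 (fully open).
Only numpy, scipy, OpenCV 4.12 (cv2) and the standard library are available. Lean on these libraries where they do the work, as an engineer would, in place of code of your own. Each camera call takes 0.05 s, during which the arm holds its last target. There are 200 camera calls.

## Working session

There is one attempt and no reset: what is moved stays moved. The work goes in short steps, Python scripts to look and compute and a tool call to move; the robot and the scene stay as the last step left them, time stands still between calls to the robot, and variables do not carry over. Pictures are saved under pics/ and viewed, about 8 in all and at most 12, crops included, and the job is handed in when it is done.

Besides the shell and the picture viewer there is one more tool, called after "Call:" as name(argument=value, ...) on one line, values as JSON. play_rows: Moves the arm, as the interface text tells. Its arguments: {"type":"object","properties":{"commands":{"type":"array"},"gripper":{"type":"number"}},"required":["commands"]}

```bash
mkdir -p pics; ls; cat > h.py <<'E'
from rig import *
import numpy as np, cv2
def snap(name, fn, crop=None, scale=1):
    c=capture(name); np.savez(''+fn+'.npz',**c)
    im=c['frame'][:,:,::-1]
    if crop: r0,r1,c0,c1=crop; im=im[r0:r1,c0:c1]
    if scale!=1: im=cv2.resize(im,None,fx=scale,fy=scale,interpolation=cv2.INTER_CUBIC)
    cv2.imwrite('pics/'+fn+'.png',im); return c
def pt(c,u,v,d=None):
    d=c['depth'][int(round(v)),int(round(u))] if d is None else d
    p=np.linalg.inv(c['mtx'])@[u,v,1]*d
    return (c['cam_to_world']@np.r_[p,1])[:3]
def at_z(c,u,v,z):
    r=c['cam_to_world'][:3,:3]@np.linalg.inv(c['mtx'])@[u,v,1]; o=c['cam_to_world'][:3,3]
    return o+r*(z-o[2])/r[2]
def proj(c,p):
    q=np.linalg.inv(c['cam_to_world'])@np.r_[p,1]; q=c['mtx']@q[:3]; return q[:2]/q[2]
E
python3 - <<'E'
from h import *
print(read_state())
for n in('scene','top'):
    c=snap(n,n+'0',None,1.25); print(n,c['mtx'],c['cam_to_world'])
E
```

```text
pics
{'time_s': 0.0, 'joint_positions': array([ 6.45434632e+01,  3.02789445e+01,  8.21566371e+01,  6.87534217e-04,
        6.76847813e+01, -1.02281705e+01]), 'qvel': array([-0.02045626, -0.12295478,  0.03995563,  0.09173334,  0.02417688,
       -0.03019291]), 'tau': array([-3.19751489e-04, -4.40042675e+01, -1.76589632e+01,  6.32145884e-02,
        5.85199194e-02, -1.77932811e-04]), 'position': array([0.16385617, 0.60245441, 0.24657037]), 'tcp_rot': array([[ 2.62670377e-01, -9.12971210e-04, -9.64885195e-01],
       [ 9.64883417e-01, -1.89199973e-03,  2.62671683e-01],
       [-2.06537422e-03, -9.99997793e-01,  3.83938498e-04]]), 'force': array([-0.54241543, -0.20094863,  0.26387332]), 'moment': array([ 0.03835925,  0.00735504, -0.01447086]), 'opening': 1.0009832014300724}
scene [[455.02064456   0.         313.37741342]
 [  0.         455.02064456 202.7237654 ]
 [  0.           0.           1.        ]] [[-0.06119048  0.86677054 -0.49493894  1.05652539]
 [ 0.99808105  0.05784707 -0.02208944 -0.0731188 ]
 [ 0.00948429 -0.49534083 -0.86864694  0.99871789]
 [ 0.          0.          0.          1.        ]]
top [[417.75206651   0.         317.92507275]
 [  0.         417.75206651 206.86061525]
 [  0.           0.           1.        ]] [[ 0.02830173 -0.99595959  0.0852262   0.46321825]
 [-0.99957429 -0.02759329  0.00947929 -0.09343443]
 [-0.00708931 -0.0854582  -0.99631654  1.1794318 ]
 [ 0.          0.          0.          1.        ]]
```

View pics/scene0.png

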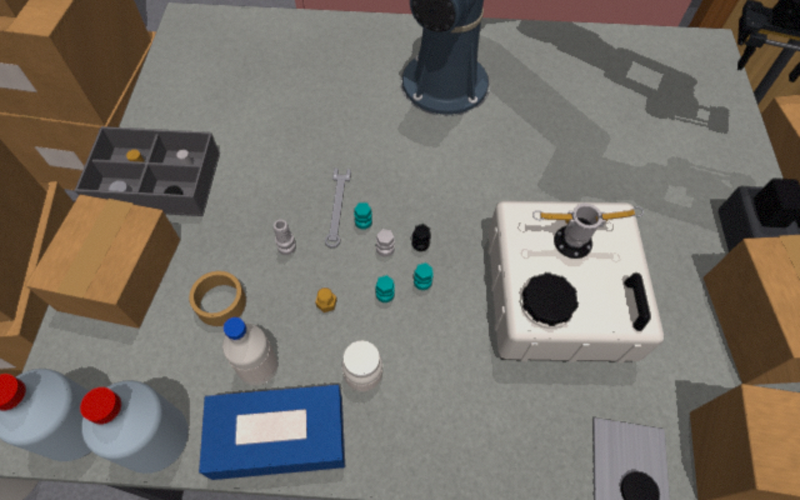

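View pics/top0.png

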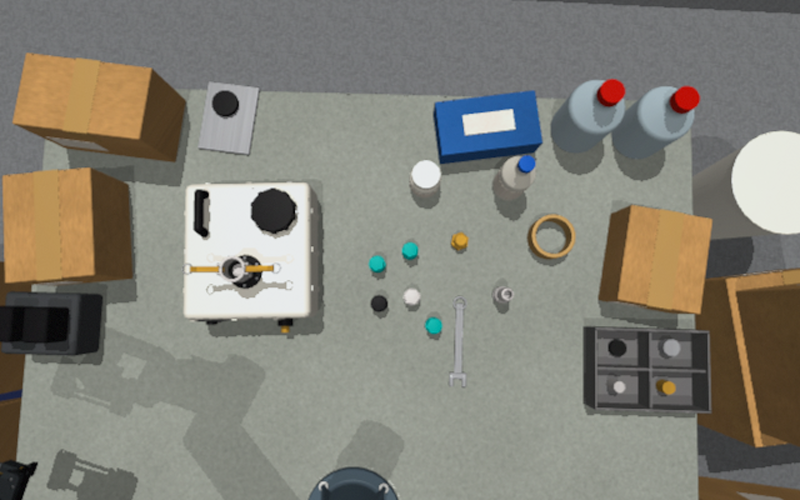

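The scene view (1.25×) shows three kinds of candidates. The silver grooved fitting is at (385,240), or (411,297) in the top view. The silver ribbed hose tail is at (285,237), and the black and turquoise look-alikes stand around the silver fitting. The brass one at (325,299) is the pipe plug. The silver fitting at (385,240) fits the description, so I'll confirm it with enlarged crops and look at the coupler too.

```bash
python3 - <<'E'
from h import *
s=np.load('scene0.npz');t=np.load('top0.npz')
def cr(c,u,v,w,h,k):
    return cv2.resize(c['frame'][v-h:v+h,u-w:u+w,::-1],(400,300),interpolation=cv2.INTER_CUBIC)
# crop centers in native px
A=cr(s,308,193,32,24,0);B=cr(t,329,238,32,24,0);C=cr(s,468,180,60,45,0);D=cr(t,186,217,60,45,0)
cv2.imwrite('pics/crop1.png',np.vstack([np.hstack([A,B]),np.hstack([C,D])]))
for u,v in((329,237),): print('plugtop',pt(t,u,v))
for u,v in((308,188),): print('plug s',pt(s,u,v))
# depth-based points
for c,n,box in((t,'top',(205,235,165,210)),):
    pass
E
```

```text
plugtop [ 0.47911027 -0.11482906  0.05104282]
plug s [ 0.47585295 -0.11287433  0.05061896]
```

View pics/crop1.png

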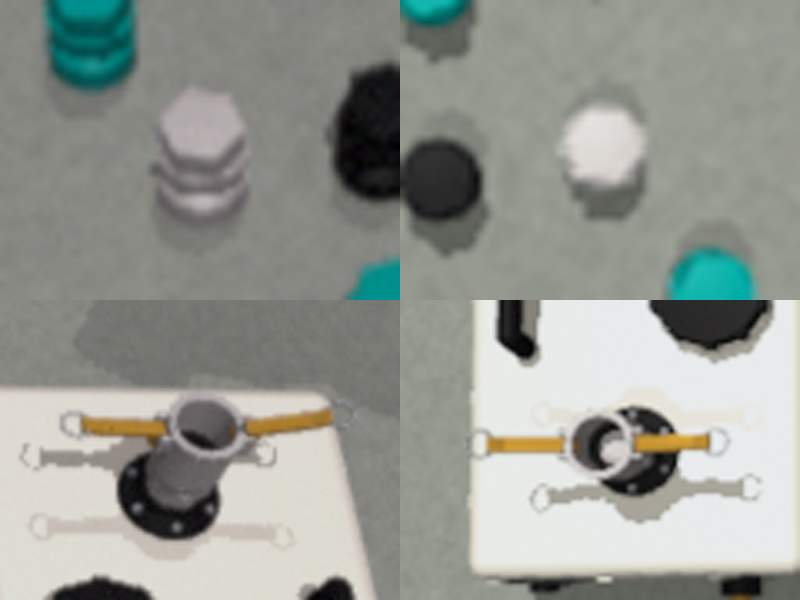

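The crop confirms the plug: silver aluminium, grooved foot, hexagon head, at (308,188) in the native scene view and (329,237) in the top view. The coupler's arms lie along ±y, about level or slightly raised. Next I'll measure from the point clouds.

```bash
cat >> h.py <<'E'
def cloud(c):
    d=c['depth'];v,u=np.mgrid[:400,:640]
    p=np.stack([(u-c['mtx'][0,2])/c['mtx'][0,0]*d,(v-c['mtx'][1,2])/c['mtx'][1,1]*d,d,np.ones_like(d)],-1)
    P=(p@c['cam_to_world'].T)[...,:3]; P[d==0]=np.nan; return P
def hexfit(X):
    import cv2
    (cx,cy),(w,h),a=cv2.minAreaRect(X.astype(np.float32)*1000)
    return cx,cy,w,h,a
E
python3 - <<'E'
from h import *
for n in('top','scene'):
    c=np.load(n+'0.npz');P=cloud(c)
    m=(abs(P[...,0]-.477)<.035)&(abs(P[...,1]+.113)<.03)&(P[...,2]>.04)&(P[...,2]<.06)
    X=P[m];print(n,'plug',len(X),np.median(X,0),X.min(0),X.max(0))
    e=X[:,:2]-(X[:,:2].max(0)+X[:,:2].min(0))/2
    ext=[(np.ptp(e@[np.cos(np.radians(a)),np.sin(np.radians(a))])*1000).round(1) for a in range(0,180,10)]
    print(ext)
    bm=(abs(P[...,0]-.51)<.2)&(abs(P[...,1]-.2)<.14)&(P[...,2]>.1)
    Z=P[bm][:,2];h,e=np.histogram(Z,np.arange(.1,.5,.01));print({round(float(a),2):int(b) for a,b in zip(e,h) if b>3})
E
```

```text
top plug 107 [ 0.4794019  -0.11449828  0.05268781] [ 0.46554382 -0.12834988  0.04115403] [ 0.4956812  -0.09854654  0.05689044]
[np.float64(30.1), np.float64(30.8), np.float64(31.4), np.float64(31.1), np.float64(29.8), np.float64(29.1), np.float64(30.0), np.float64(30.5), np.float64(30.6), np.float64(29.8), np.float64(30.2), np.float64(29.9), np.float64(29.2), np.float64(30.2), np.float64(31.2), np.float64(31.8), np.float64(31.8), np.float64(31.5)]
{0.1: 98, 0.11: 265, 0.12: 4424, 0.13: 3865, 0.14: 92, 0.15: 891, 0.16: 333, 0.17: 116, 0.18: 79, 0.19: 36, 0.2: 40, 0.21: 354, 0.22: 83, 0.23: 9}
scene plug 147 [ 0.47971819 -0.11311255  0.05174911] [ 0.46095667 -0.13017152  0.04014017] [ 0.49619226 -0.09780708  0.05861806]
[np.float64(35.2), np.float64(36.0), np.float64(36.7), np.float64(36.5), np.float64(35.2), np.float64(32.9), np.float64(32.3), np.float64(32.4), np.float64(32.9), np.float64(32.4), np.float64(31.6), np.float64(30.4), np.float64(30.4), np.float64(31.4), np.float64(32.5), np.float64(32.7), np.float64(32.0), np.float64(33.4)]
{0.1: 304, 0.11: 485, 0.12: 3315, 0.13: 6152, 0.14: 239, 0.15: 1176, 0.16: 588, 0.17: 111, 0.18: 125, 0.19: 112, 0.2: 134, 0.21: 447, 0.22: 99, 0.23: 22}
```

```bash
cat >> h.py <<'E'
from scipy.optimize import differential_evolution
from scipy.ndimage import map_coordinates, gaussian_filter
def grad(c,s=0.7):
    g=gaussian_filter(c['frame'].astype(float),(s,s,0)); return np.sqrt(sum(np.gradient(g[...,k],axis=a)**2 for k in range(3) for a in(0,1)))
def projn(c,P):
    q=np.c_[P,np.ones(len(P))]@np.linalg.inv(c['cam_to_world']).T; q=q[:,:3]@c['mtx'].T; return q[:,:2]/q[:,2:]
def fit(c,shape,x0,r,n=3,g=None):
    g=grad(c) if g is None else g
    def f(p):
        q=projn(c,shape(p)); return -map_coordinates(g,[q[:,1],q[:,0]],order=1).mean()
    R=differential_evolution(f,[(a-b,a+b) for a,b in zip(x0,r)],seed=1,tol=1e-6); return R.x,R.fun
def hexagon(x,y,z,a,af=.03,m=12):
    t=a+np.radians(np.arange(7)*60+0); V=np.c_[np.cos(t),np.sin(t)]*af/np.sqrt(3)
    s=np.linspace(0,1,m)[:,None]; E=np.vstack([V[i]*(1-s)+V[i+1]*s for i in range(6)])
    return np.c_[E+[x,y],np.full(len(E),z)]
def circ(x,y,z,r,m=90):
    t=np.linspace(0,2*np.pi,m); return np.c_[x+r*np.cos(t),y+r*np.sin(t),np.full(m,z)]
E
python3 - <<'E'
from h import *
for n in('top','scene'):
    c=dict(np.load(n+'0.npz'));P=cloud(c)
    x,f=fit(c,lambda p:hexagon(p[0],p[1],.052,p[2]),[.479,-.114,0],[.006,.006,np.pi/6])
    print(n,'hex',x[:2].round(4),'vertex deg',np.degrees(x[2]).round(1),f)
    m=(abs(P[...,0]-.51)<.1)&(abs(P[...,1]-.2)<.1)&(P[...,2]>.21)&(P[...,2]<.225)
    X=P[m]; print('rim pts',len(X),np.median(X,0),X.min(0),X.max(0))
    b=np.median(X,0)
    for z in(.214,.217,.220):
        x,f=fit(c,lambda p:np.vstack([circ(p[0],p[1],z,.025),circ(p[0],p[1],z,.01915)]),b[:2],[.02,.02])
        print(n,'rim',z,x.round(4),f)
    m=(abs(P[...,0]-.47)<.04)&(abs(P[...,1]-.13)<.012);print('tank z',np.nanmedian(P[...,2][m]))
    Z=P[...,2]; col=c['frame'].astype(int); br=(col[...,0]-col[...,2]>70)&(abs(P[...,0]-.5)<.1)&(abs(P[...,1]-.2)<.14)&(Z>.17)
    Y=P[br]; Y=Y[np.argsort(Y[:,1])]
    for k in np.array_split(Y,8): print('arm',np.median(k,0).round(4),len(k))
E
```

```text
top hex [ 0.4792 -0.1148] vertex deg 23.1 -46.28421038345352
rim pts 396 [0.51980423 0.21396427 0.21588602] [0.49705552 0.13506803 0.21006538] [0.54372484 0.29117634 0.22490674]
top rim 0.214 [0.519  0.2233] -55.27572170422792
top rim 0.217 [0.5188 0.2223] -55.01507033203658
top rim 0.22 [0.5187 0.2214] -54.74287951797685
tank z 0.12982621785089665
arm [0.5214 0.1536 0.2158] 24
arm [0.5222 0.168  0.2144] 24
arm [0.5219 0.1799 0.2135] 24
arm [0.5204 0.1911 0.2141] 24
arm [0.5183 0.2546 0.2158] 24
arm [0.5168 0.2668 0.2201] 24
arm [0.5161 0.2774 0.2227] 24
arm [0.5158 0.2885 0.2259] 23
scene hex [ 0.4774 -0.1131] vertex deg 26.3 -30.492981358528247
rim pts 507 [0.51866175 0.2169839  0.21663918] [0.49308317 0.13479225 0.2100775 ] [0.5429867  0.29073911 0.22494854]
scene rim 0.214 [0.5144 0.2257] -42.759005644125104
scene rim 0.217 [0.5164 0.2246] -42.62389566370272
scene rim 0.22 [0.5184 0.2235] -42.45685416783933
tank z 0.13087555033493598
arm [0.5215 0.1553 0.2163] 27
arm [0.5206 0.1705 0.2151] 27
arm [0.5205 0.1827 0.215 ] 27
arm [0.5209 0.1933 0.2151] 27
arm [0.5167 0.2556 0.2177] 27
arm [0.5166 0.2673 0.2214] 27
arm [0.5157 0.2792 0.2244] 27
arm [0.5149 0.2906 0.2287] 26
```

Call:
play_rows(commands=[[[0.06, -0.09, 0.03], [0, 0, -0.18]], [[0.12, -0.18, 0.05], [0, 0, -0.36]], [[0.18, -0.27, 0.05], [0, 0, -0.54]], [[0.23, -0.35, 0.05], [0, 0, -0.72]], [[0.23, -0.35, 0.05], [0, 0, -0.78]], [[0.26, -0.44, 0.05], [0, 0, -0.95]], [[0.28, -0.5, 0.04], [0, 0, -1.1]], [[0.295, -0.56, 0.0], [0, 0, -1.25]], [[0.31, -0.62, -0.05], [0, 0, -1.398]], [[0.314, -0.68, -0.08], [0, 0, -1.398]]], gripper=0.06)

```text
time_s: 1.35
position: [0.4426, 0.0629, 0.2301]
tcp_rot: [[0.996, 0.002, 0.094], [-0.094, -0.0, 0.996], [0.002, -1.0, 0.0]]
force: [1.6, 0.2, -0.8]
opening: 0.687
```

```bash
cat > st.py <<'E'
from h import *
s=read_state();r=s['tcp_rot']
print('t',round(s['time_s'],2),'p',s['position'].round(4),'jaw',np.degrees(np.arctan2(r[1,0],r[0,0])).round(2),'tilt',r[:2,1].round(4),'F',s['force'].round(1),'M',s['moment'].round(2),'op',(s['opening']*87).round(1))
E
python3 st.py
```

```text
Traceback (most recent call last):
  File "st.py", line 3, in <module>
    print('t',round(s['time_s'],2),'p',s['position'].round(4),'jaw',np.degrees(np.arctan2(r[1,0],r[0,0])).round(2),'tilt',r[:2,1].round(4),'F',s['force'].round(1),'M',s['moment'].round(2),'op',(s['opening']*87).round(1))
                                                                                                                                                                                                 ^^^^^^^^^^^^^^^^^^^^^^^
AttributeError: 'float' object has no attribute 'round'
```

Call:
play_rows(commands=[[[0.01, -0.05, -0.02], [0, 0, 0]], [[0.02, -0.1, -0.05], [0, 0, 0]], [[0.03, -0.15, -0.07], [0, 0, 0]], [[0.035, -0.17, -0.08], [0, 0, 0]], [[0.035, -0.17, -0.08], [0, 0, 0]], [[0.035, -0.17, -0.08], [0, 0, 0]], [[0.035, -0.17, -0.08], [0, 0, 0]]])

```text
time_s: 2.22
position: [0.4764, -0.1035, 0.1511]
tcp_rot: [[0.996, 0.0, 0.091], [-0.091, 0.0, 0.996], [0.0, -1.0, 0.0]]
force: [0.4, -0.2, 0.3]
opening: 0.692
```

```bash
sed -i "s/(s\['opening'\]\*87).round(1)/round(float(s['opening'])*87,1)/" st.py; python3 st.py
```

```text
t 2.23 p [ 0.4764 -0.1035  0.1511] jaw -5.2 tilt [0.0004 0.    ] F [ 0.4 -0.2  0.3] M [-0.08 -0.01  0.03] op 60.2
```

Call:
play_rows(commands=[[[0.002, -0.0105, 0], [0, 0, 0]], [[0.002, -0.0105, -0.03], [0, 0, 0]], [[0.002, -0.0105, -0.05], [0, 0, 0]], [[0.002, -0.0105, -0.06], [0, 0, 0]], [[0.002, -0.0105, -0.06], [0, 0, 0]], [[0.002, -0.0105, -0.06], [0, 0, 0]]], gripper=0.05)

```text
time_s: 2.98
position: [0.4792, -0.1159, 0.091]
tcp_rot: [[0.996, 0.001, 0.093], [-0.093, -0.001, 0.996], [0.001, -1.0, -0.001]]
force: [0.0, -0.5, 0.2]
opening: 0.574
```

```bash
python3 - <<'E'
from h import *
c=snap('scene','s1');d=snap('top','t1')
A=cv2.resize(c['frame'][150:230,255:361,::-1],(400,300),interpolation=cv2.INTER_CUBIC)
B=cv2.resize(d['frame'][198:278,276:382,::-1],(400,300),interpolation=cv2.INTER_CUBIC)
cv2.imwrite('pics/g1.png',np.hstack([A,B]))
E
python3 st.py
```

```text
t 3.08 p [ 0.4792 -0.1159  0.0912] jaw -5.32 tilt [ 0.0015 -0.0008] F [ 0.7  0.3 -0.5] M [-0.06  0.03 -0.05] op 49.8
```

View pics/g1.png

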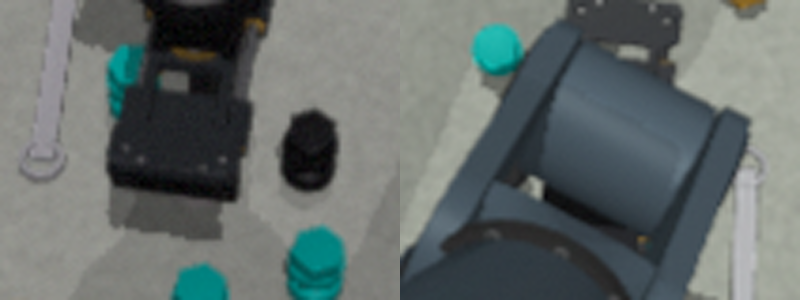

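The gripper hides the plug in both views and no neighbours are touched, so I'll continue with the measured position.

Call:
play_rows(commands=[[[-0.0005, 0.0015, -0.01], [0, 0, 0]], [[-0.0005, 0.0015, -0.02], [0, 0, 0]], [[-0.0005, 0.0015, -0.027], [0, 0, 0]], [[-0.0005, 0.0015, -0.027], [0, 0, 0]], [[-0.0005, 0.0015, -0.027], [0, 0, 0]]])

```text
time_s: 3.7
position: [0.4782, -0.1142, 0.0633]
tcp_rot: [[0.996, -0.0, 0.093], [-0.093, 0.0, 0.996], [-0.0, -1.0, 0.0]]
force: [0.1, 0.0, 0.0]
opening: 0.58
```

```bash
python3 st.py
```

```text
t 3.7 p [ 0.4782 -0.1142  0.0633] jaw -5.33 tilt [-0.0001  0.0001] F [0.1 0.  0. ] M [-0.12  0.06  0.05] op 50.5
```

Call:
play_rows(commands=[[[0, 0, 0], [0, 0, 0]], [[0, 0, 0], [0, 0, 0]], [[0, 0, 0], [0, 0, 0]], [[0, 0, 0], [0, 0, 0]], [[0, 0, 0], [0, 0, 0]], [[0, 0, 0], [0, 0, 0]]], gripper=0.02)

```text
time_s: 4.45
position: [0.4784, -0.1142, 0.0636]
tcp_rot: [[0.996, 0.001, 0.093], [-0.093, -0.0, 0.996], [0.001, -1.0, -0.0]]
force: [0.9, 0.9, 1.9]
opening: 0.34
```

```bash
python3 st.py
```

```text
t 4.45 p [ 0.4784 -0.1142  0.0636] jaw -5.33 tilt [ 0.0005 -0.0002] F [0.9 0.9 1.9] M [-0.05  0.03 -0.02] op 29.6
```

Call:
play_rows(commands=[[[0, 0, 0.02], [0, 0, 0]], [[0, 0, 0.06], [0, 0, 0]], [[0, 0, 0.12], [0, 0, 0]], [[0, 0, 0.18], [0, 0, 0]], [[0, 0, 0.23], [0, 0, 0]], [[0, 0.03, 0.26], [0, 0, 0.03]], [[0.01, 0.09, 0.26], [0, 0, 0.06]], [[0.02, 0.15, 0.26], [0, 0, 0.1]], [[0.03, 0.21, 0.26], [0, 0, 0.136]], [[0.035, 0.25, 0.26], [0, 0, 0.136]]])

```text
time_s: 5.7
position: [0.5122, 0.1383, 0.3223]
tcp_rot: [[0.999, -0.003, -0.045], [0.045, 0.0, 0.999], [-0.003, -1.0, 0.0]]
force: [0.5, -0.6, -2.5]
opening: 0.34
```

Call:
play_rows(commands=[[[0.002, 0.04, 0], [0, 0, 0]], [[0.004, 0.07, 0], [0, 0, 0]], [[0.004, 0.085, 0], [0, 0, 0]], [[0.004, 0.088, 0], [0, 0, 0]], [[0.004, 0.088, 0], [0, 0, 0]], [[0.004, 0.088, 0], [0, 0, 0]], [[0.004, 0.088, 0], [0, 0, 0]]])

```text
time_s: 6.58
position: [0.5173, 0.223, 0.3235]
tcp_rot: [[0.999, 0.0, -0.042], [0.042, -0.0, 0.999], [0.0, -1.0, -0.0]]
force: [-0.4, -0.4, -2.1]
opening: 0.346
```

```bash
python3 st.py; python3 - <<'E'
from h import *
c=snap('scene','s2');d=snap('top','t2')
A=cv2.resize(c['frame'][135:225,408:528,::-1],(800,600),interpolation=cv2.INTER_CUBIC)
B=cv2.resize(d['frame'][172:262,126:246,::-1],(800,600),interpolation=cv2.INTER_CUBIC)
cv2.imwrite('pics/c1.png',np.hstack([A,B])[:, :1600:2][::2] if 0 else cv2.resize(np.vstack([A[100:500],B[300:500]]),(800,600)))
E
```

```text
t 6.58 p [0.5173 0.223  0.3235] jaw 2.39 tilt [ 0.     -0.0002] F [-0.4 -0.4 -2.1] M [-0.11  0.06 -0.02] op 30.1
```

View pics/c1.png

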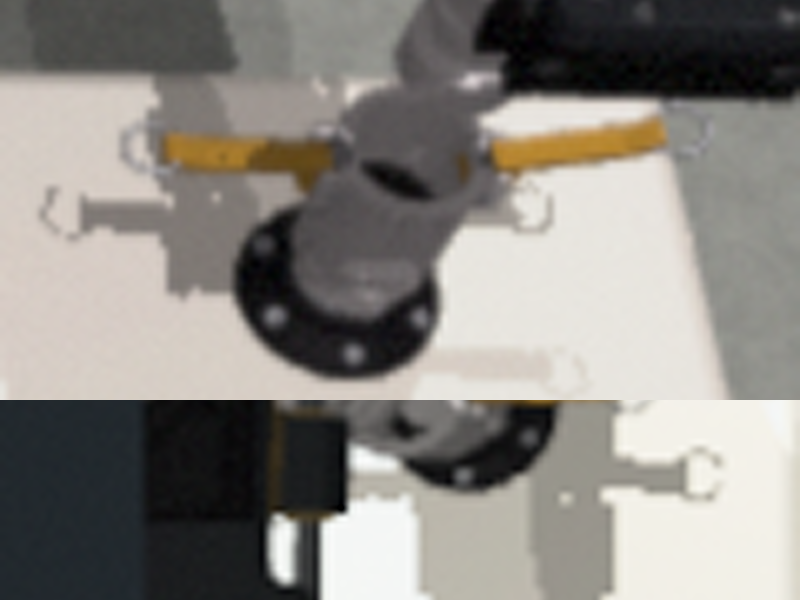

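The plug hangs behind and above the mouth. The scene view shows its foot at about (440,60), with the mouth at (415,150) in the crop. I'll fit the plug foot in the same camera, which gives a calibration-free offset to the rim.

```bash
python3 - <<'E'
from h import *
c0=dict(np.load('scene0.npz'));c=dict(np.load('s2.npz'));s=read_state()
def arc(x,y,z,r,h=1.3,m=60):
    t=np.linspace(-h,h,m); return np.c_[x+r*np.cos(t),y+r*np.sin(t),np.full(m,z)]
p0=s['position']; zb=p0[2]-.0636
for s_ in(.5,.8,1.2):
    x,f=fit(c,lambda p:arc(p[0],p[1],zb,.0184),p0[:2],[.007,.007],g=grad(c,s_)); 
    # with silhouette sides also
    def sh(p):
        return np.vstack([arc(p[0],p[1],zb,.0184,1.5),[[p[0]+dx,p[1]+sg*.0184,zb+h] for dx in(0,) for sg in(-1,1) for h in np.linspace(0,.014,25)]])
    x2,f2=fit(c,sh,p0[:2],[.007,.007],g=grad(c,s_))
    xr=[fit(c0,lambda p:np.vstack([circ(p[0],p[1],.2165,.025),circ(p[0],p[1],.2165,.01915)]),[.5165,.2245],[.006,.006],g=grad(c0,s_))[0],
        fit(c0,lambda p:circ(p[0],p[1],.2165,.025),[.5165,.2245],[.006,.006],g=grad(c0,s_))[0], fit(c0,lambda p:circ(p[0],p[1],.2165,.01915),[.5165,.2245],[.006,.006],g=grad(c0,s_))[0]]
    print(s_,'foot-TCP',((x-p0[:2])*1e3).round(2),f,((x2-p0[:2])*1e3).round(2),f2,'rim',np.round(np.array(xr)*1e3,2))
# picture
im=cv2.resize(c['frame'][120:200,420:526,::-1],(800,600),interpolation=cv2.INTER_CUBIC)
k=800/106
for q in projn(c,arc(x[0],x[1],zb,.0184)): cv2.circle(im,(int((q[0]-420+.5)*k),int((q[1]-120+.5)*k)),1,(0,0,255),-1)
for q in projn(c,circ(*xr[0],.2165,.025)): cv2.circle(im,(int((q[0]-420+.5)*k),int((q[1]-120+.5)*k)),1,(0,255,0),-1)
for q in projn(c,circ(*xr[0],.2165,.01915)): cv2.circle(im,(int((q[0]-420+.5)*k),int((q[1]-120+.5)*k)),1,(0,255,0),-1)
cv2.imwrite('pics/c2.png',im)
E
```

```text
0.5 foot-TCP [-4.86  7.  ] -49.37010746031952 [-0.46 -1.  ] -34.4350550952065 rim [[516.05 224.8 ]
 [511.15 220.85]
 [516.04 225.05]]
0.8 foot-TCP [-4.84  7.  ] -44.109482836596925 [ 0.54 -1.85] -30.0871023634772 rim [[516.05 224.78]
 [511.28 219.99]
 [515.7  225.17]]
1.2 foot-TCP [-4.82  7.  ] -37.96449685661726 [ 7.   -1.27] -26.552803200753726 rim [[516.05 224.68]
 [522.5  230.5 ]
 [515.52 225.19]]
```

View pics/c2.png

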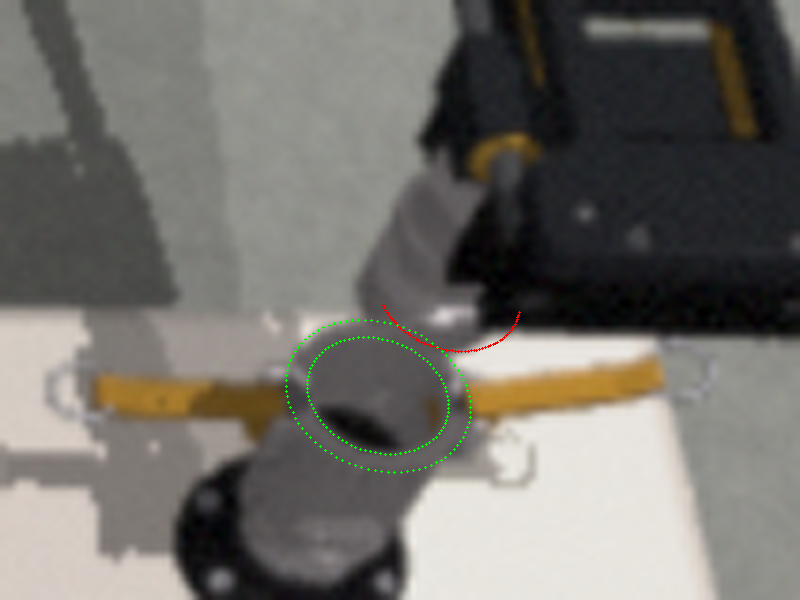

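The fit is spoiled by background clutter, so I won't use it. With each camera's bias (known from the plug's gripped position) applied to the rim, the two views agree on TCP ≈ (0.5176, 0.2234). I'll go down and feel for contact.

Call:
play_rows(commands=[[[0.0003, 0.0004, -0.01], [0, 0, 0]], [[0.0003, 0.0004, -0.022], [0, 0, 0]], [[0.0003, 0.0004, -0.032], [0, 0, 0]], [[0.0003, 0.0004, -0.038], [0, 0, 0]], [[0.0003, 0.0004, -0.04], [0, 0, 0]], [[0.0003, 0.0004, -0.04], [0, 0, 0]], [[0.0003, 0.0004, -0.04], [0, 0, 0]]])

```text
time_s: 7.55
position: [0.5177, 0.2243, 0.2838]
tcp_rot: [[0.999, 0.001, -0.043], [0.043, 0.0, 0.999], [0.001, -1.0, 0.0]]
force: [-0.2, 0.3, -2.9]
opening: 0.343
```

```bash
python3 st.py
```

```text
t 7.55 p [0.5177 0.2243 0.2838] jaw 2.47 tilt [0.001  0.0002] F [-0.2  0.3 -2.9] M [-0.1   0.06 -0.03] op 29.8
```

Call:
play_rows(commands=[[[0, 0, -0.001], [0, 0, 0]], [[0, 0, -0.002], [0, 0, 0]], [[0, 0, -0.003], [0, 0, 0]], [[0, 0, -0.003], [0, 0, 0]]])

```text
time_s: 8.05
position: [0.5174, 0.2242, 0.2803]
tcp_rot: [[0.999, -0.0, -0.043], [0.043, -0.0, 0.999], [-0.0, -1.0, -0.0]]
force: [-0.2, -0.2, -2.5]
opening: 0.344
```

```bash
python3 st.py
```

```text
t 8.05 p [0.5174 0.2242 0.2803] jaw 2.46 tilt [-0.0003 -0.    ] F [-0.2 -0.2 -2.5] M [-0.1   0.06  0.01] op 29.9
```

Call:
play_rows(commands=[[[0, -0.0007, 0], [0, 0, 0]], [[0, -0.0007, -0.0007], [0, 0, 0]], [[0, -0.0007, -0.0014], [0, 0, 0]], [[0, -0.0007, -0.002], [0, 0, 0]], [[0, -0.0007, -0.002], [0, 0, 0]]])

```text
time_s: 8.68
position: [0.5174, 0.2236, 0.2783]
tcp_rot: [[0.999, -0.0, -0.043], [0.043, -0.0, 0.999], [-0.0, -1.0, -0.0]]
force: [-0.6, -0.3, -2.8]
opening: 0.341
```

```bash
python3 st.py
```

```text
t 8.68 p [0.5174 0.2236 0.2783] jaw 2.47 tilt [-0.0002 -0.    ] F [-0.6 -0.3 -2.8] M [-0.07  0.01  0.01] op 29.7
```

Foot is at about 0.2147 with no contact. Continuing down.

Call:
play_rows(commands=[[[0, 0, -0.0007], [0, 0, 0]], [[0, 0, -0.0014], [0, 0, 0]], [[0, 0, -0.002], [0, 0, 0]], [[0, 0, -0.0025], [0, 0, 0]], [[0, 0, -0.0025], [0, 0, 0]]])

```text
time_s: 9.3
position: [0.5174, 0.2235, 0.2759]
tcp_rot: [[0.999, -0.0, -0.043], [0.043, -0.0, 0.999], [-0.0, -1.0, -0.0]]
force: [-0.1, 0.4, -3.1]
opening: 0.338
```

```bash
python3 st.py
```

```text
t 9.3 p [0.5174 0.2235 0.2759] jaw 2.46 tilt [-0.0001 -0.    ] F [-0.1  0.4 -3.1] M [-0.12  0.06  0.04] op 29.4
```

Call:
play_rows(commands=[[[0, 0, -0.001], [0, 0, 0]], [[0, 0, -0.002], [0, 0, 0]], [[0, 0, -0.003], [0, 0, 0]], [[0, 0, -0.004], [0, 0, 0]], [[0, 0, -0.005], [0, 0, 0]], [[0, 0, -0.006], [0, 0, 0]], [[0, 0, -0.006], [0, 0, 0]]])

```text
time_s: 10.18
position: [0.5174, 0.2235, 0.2698]
tcp_rot: [[0.999, -0.0, -0.043], [0.043, -0.0, 0.999], [-0.0, -1.0, -0.0]]
force: [-0.3, -0.0, -3.4]
opening: 0.342
```

```bash
python3 st.py
```

```text
t 10.18 p [0.5174 0.2235 0.2698] jaw 2.46 tilt [-0.0003 -0.    ] F [-0.3 -0.  -3.4] M [-0.14  0.05  0.02] op 29.8
```

Call:
play_rows(commands=[[[0, 0, -0.002], [0, 0, 0]], [[0, 0, -0.004], [0, 0, 0]], [[0, 0, -0.006], [0, 0, 0]], [[0, 0, -0.008], [0, 0, 0]], [[0, 0, -0.01], [0, 0, 0]], [[0, 0, -0.012], [0, 0, 0]], [[0, 0, -0.014], [0, 0, 0]], [[0, 0, -0.014], [0, 0, 0]]])

```text
time_s: 11.18
position: [0.5173, 0.2235, 0.2557]
tcp_rot: [[0.999, -0.0, -0.043], [0.043, -0.0, 0.999], [-0.0, -1.0, -0.0]]
force: [-0.1, -0.3, -2.0]
opening: 0.341
```

```bash
python3 st.py
```

```text
t 11.18 p [0.5173 0.2235 0.2557] jaw 2.46 tilt [-0.0005 -0.0001] F [-0.1 -0.3 -2. ] M [-0.09  0.05  0.03] op 29.7
```

Call:
play_rows(commands=[[[0, 0, -0.001], [0, 0, 0]], [[0, 0, -0.002], [0, 0, 0]], [[0, 0, -0.003], [0, 0, 0]], [[0, 0, -0.004], [0, 0, 0]], [[0, 0, -0.005], [0, 0, 0]], [[0, 0, -0.006], [0, 0, 0]], [[0, 0, -0.007], [0, 0, 0]], [[0, 0, -0.007], [0, 0, 0]]])

```text
time_s: 12.18
position: [0.5174, 0.2235, 0.2488]
tcp_rot: [[0.999, -0.0, -0.043], [0.043, -0.0, 0.999], [-0.0, -1.0, -0.0]]
force: [0.2, 0.4, -2.3]
opening: 0.342
```

```bash
python3 st.py
```

```text
t 12.18 p [0.5174 0.2235 0.2488] jaw 2.46 tilt [-0.0003 -0.    ] F [ 0.2  0.4 -2.3] M [-0.08  0.04 -0.06] op 29.8
```

Call:
play_rows(commands=[[[0, 0, -0.0005], [0, 0, 0]], [[0, 0, -0.001], [0, 0, 0]], [[0, 0, -0.0015], [0, 0, 0]], [[0, 0, -0.002], [0, 0, 0]], [[0, 0, -0.0025], [0, 0, 0]], [[0, 0, -0.0025], [0, 0, 0]]])

```text
time_s: 12.92
position: [0.5174, 0.2235, 0.2464]
tcp_rot: [[0.999, -0.0, -0.043], [0.043, -0.0, 0.999], [-0.0, -1.0, -0.0]]
force: [-0.1, 0.4, -2.7]
opening: 0.342
```

Call:
play_rows(commands=[[[0, 0, -0.0003], [0, 0, 0]], [[0, 0, -0.0006], [0, 0, 0]], [[0, 0, -0.0009], [0, 0, 0]], [[0, 0, -0.0009], [0, 0, 0]]])

```text
time_s: 13.42
position: [0.5175, 0.2235, 0.2456]
tcp_rot: [[0.999, 0.0, -0.043], [0.043, 0.0, 0.999], [0.0, -1.0, 0.0]]
force: [0.1, 0.0, -2.2]
opening: 0.34
```

```bash
python3 st.py
```

```text
t 13.43 p [0.5175 0.2235 0.2456] jaw 2.46 tilt [0.0001 0.    ] F [ 0.1  0.  -2.2] M [-0.07  0.11 -0.01] op 29.5
```

Call:
play_rows(commands=[[[0, 0, -0.0004], [0, 0, 0]], [[0, 0, -0.0008], [0, 0, 0]], [[0, 0, -0.0008], [0, 0, 0]]])

```text
time_s: 13.8
position: [0.5175, 0.2236, 0.2455]
tcp_rot: [[0.999, 0.001, -0.043], [0.043, 0.0, 0.999], [0.001, -1.0, 0.0]]
force: [-1.8, -0.6, 5.3]
opening: 0.343
```

Call:
play_rows(commands=[[[0, 0, -0.0003], [0, 0, 0]], [[0, 0, -0.0006], [0, 0, 0]], [[0, 0, -0.0006], [0, 0, 0]]])

```text
time_s: 14.18
position: [0.5175, 0.2236, 0.2452]
tcp_rot: [[0.999, 0.001, -0.043], [0.043, 0.0, 0.999], [0.001, -1.0, 0.0]]
force: [-2.2, -0.2, 7.6]
opening: 0.339
```

```bash
python3 st.py
```

```text
t 14.18 p [0.5175 0.2236 0.2452] jaw 2.47 tilt [0.0008 0.0001] F [-2.2 -0.2  7.6] M [-0.22  0.65  0.01] op 29.5
```

Call:
play_rows(commands=[[[-0.0001, 0, -0.0004], [0, 0, 0]], [[-0.0002, 0, -0.0007], [0, 0, 0]], [[-0.0002, 0, -0.001], [0, 0, 0]], [[-0.0002, 0, -0.001], [0, 0, 0]], [[-0.0002, 0, -0.001], [0, 0, 0]]])

```text
time_s: 14.8
position: [0.5175, 0.2236, 0.2449]
tcp_rot: [[0.999, 0.002, -0.043], [0.043, 0.0, 0.999], [0.002, -1.0, 0.0]]
force: [-3.4, -1.1, 11.0]
opening: 0.337
```

```bash
python3 st.py
```

```text
t 14.8 p [0.5175 0.2236 0.2449] jaw 2.47 tilt [0.0015 0.0002] F [-3.4 -1.1 11. ] M [-0.31  0.75  0.03] op 29.3
```

Call:
play_rows(commands=[[[-0.0002, 0, -0.0005], [0, 0, 0]], [[-0.0003, 0, -0.001], [0, 0, 0]], [[-0.0003, 0, -0.0012], [0, 0, 0]], [[-0.0003, 0, -0.0012], [0, 0, 0]], [[-0.0003, 0, -0.0012], [0, 0, 0]], [[-0.0003, 0, -0.0012], [0, 0, 0]]])

```text
time_s: 15.55
position: [0.5175, 0.2236, 0.2446]
tcp_rot: [[0.999, 0.003, -0.043], [0.043, 0.0, 0.999], [0.003, -1.0, 0.0]]
force: [-3.1, -1.2, 13.8]
opening: 0.34
```

```bash
python3 st.py
```

```text
t 15.55 p [0.5175 0.2236 0.2446] jaw 2.47 tilt [0.0025 0.0003] F [-3.1 -1.2 13.8] M [-0.37  1.05 -0.01] op 29.6
```

Call:
play_rows(commands=[[[-0.0002, 0, -0.0005], [0, 0, 0]], [[-0.0003, 0, -0.001], [0, 0, 0]], [[-0.0003, 0, -0.0015], [0, 0, 0]], [[-0.0003, 0, -0.0015], [0, 0, 0]], [[-0.0003, 0, -0.0015], [0, 0, 0]], [[-0.0003, 0, -0.0015], [0, 0, 0]], [[-0.0003, 0, -0.0015], [0, 0, 0]]])

```text
time_s: 16.42
position: [0.5175, 0.2236, 0.2441]
tcp_rot: [[0.999, 0.004, -0.043], [0.043, 0.0, 0.999], [0.004, -1.0, 0.0]]
force: [-4.9, -1.7, 18.1]
opening: 0.34
```

```bash
python3 st.py
```

```text
t 16.43 p [0.5175 0.2236 0.2441] jaw 2.48 tilt [0.0037 0.0004] F [-4.9 -1.7 18.1] M [-0.49  1.24 -0.06] op 29.6
```

Call:
play_rows(commands=[[[-0.0001, 0, -0.0005], [0, 0, 0]], [[-0.0002, 0, -0.001], [0, 0, 0]], [[-0.0002, 0, -0.001], [0, 0, 0]], [[-0.0002, 0, -0.001], [0, 0, 0]], [[-0.0002, 0, -0.001], [0, 0, 0]], [[-0.0002, 0, -0.001], [0, 0, 0]], [[-0.0002, 0, -0.001], [0, 0, 0]]])

```text
time_s: 17.3
position: [0.5174, 0.2236, 0.2438]
tcp_rot: [[0.999, 0.004, -0.043], [0.043, 0.0, 0.999], [0.004, -1.0, 0.0]]
force: [-5.2, -2.1, 22.1]
opening: 0.343
```

```bash
python3 st.py
```

```text
t 17.3 p [0.5174 0.2236 0.2438] jaw 2.48 tilt [0.0044 0.0004] F [-5.2 -2.1 22.1] M [-0.52  1.38  0.01] op 29.8
```

Call:
play_rows(commands=[[[0.0003, 0, 0.001], [0, 0, 0]], [[0.0006, 0, 0.002], [0, 0, 0]], [[0.0008, 0, 0.003], [0, 0, 0]], [[0.001, 0, 0.0036], [0, 0, 0]], [[0.001, 0, 0.0036], [0, 0, 0]]])

```text
time_s: 17.92
position: [0.5175, 0.2236, 0.2441]
tcp_rot: [[0.999, 0.001, -0.043], [0.043, 0.0, 0.999], [0.001, -1.0, 0.0]]
force: [-2.3, -0.9, 7.6]
opening: 0.341
```

```bash
python3 st.py
```

```text
t 17.93 p [0.5175 0.2236 0.2441] jaw 2.47 tilt [0.0007 0.0001] F [-2.3 -0.9  7.6] M [-0.23  0.69 -0.02] op 29.7
```

Call:
play_rows(commands=[[[0, 0, 0.0006], [0, 0, 0]], [[0, 0, 0.0012], [0, 0, 0]], [[0, 0, 0.0012], [0, 0, 0]]])

```text
time_s: 18.3
position: [0.5176, 0.2236, 0.2444]
tcp_rot: [[0.999, 0.0, -0.043], [0.043, 0.0, 0.999], [0.0, -1.0, 0.0]]
force: [-1.2, 0.3, 3.8]
opening: 0.339
```

Call:
play_rows(commands=[[[0, 0, 0], [0, 0, 0]], [[0, 0, 0], [0, 0, 0]], [[0, 0, 0.0], [0, 0, 0]], [[0, 0, 0.01], [0, 0, 0]], [[0, 0, 0.03], [0, 0, 0]], [[0, 0, 0.06], [0, 0, 0]], [[0, 0, 0.1], [0, 0, 0]], [[0, 0, 0.1], [0, 0, 0]]], gripper=0.05)

```text
time_s: 19.3
position: [0.5196, 0.2241, 0.3486]
tcp_rot: [[0.999, 0.009, -0.043], [0.043, 0.002, 0.999], [0.009, -1.0, 0.002]]
force: [0.1, -0.6, -0.3]
opening: 0.577
```

```bash
python3 st.py; python3 - <<'E'
from h import *
c=snap('scene','s3');d=snap('top','t3')
A=cv2.resize(c['frame'][130:220,408:528,::-1],(800,600),interpolation=cv2.INTER_CUBIC)
cv2.imwrite('pics/c3.png',A)
E
```

```text
t 19.3 p [0.5196 0.2241 0.3486] jaw 2.47 tilt [0.0091 0.002 ] F [ 0.1 -0.6 -0.3] M [-0.07  0.01  0.05] op 50.2
```

View pics/c3.png

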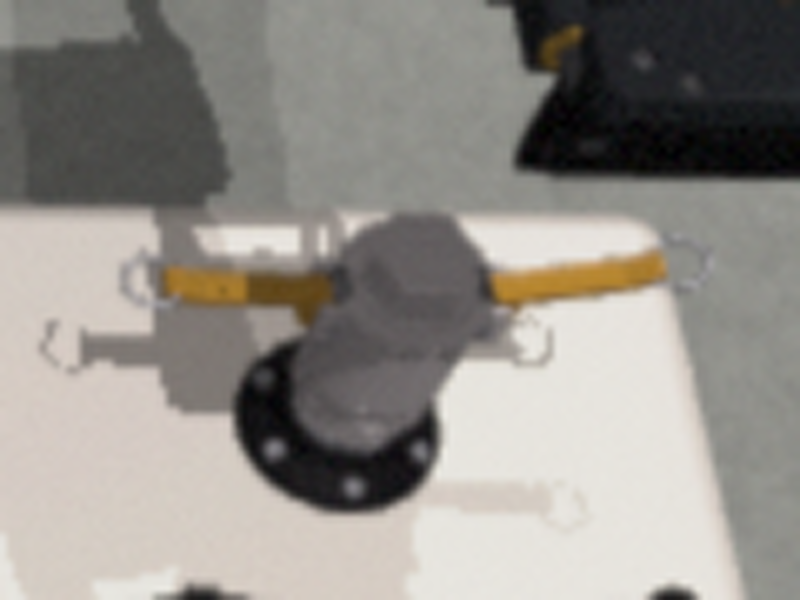

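The plug sits in the mouth, with its head at (400,265) in the crop and both arms still raised at (210,285) and (580,275). Now I'll turn the open jaws to line up with the arms.

Call:
play_rows(commands=[[[0, 0, 0], [0, 0, 0.16]], [[0, 0, 0], [0, 0, 0.32]], [[0, 0, 0], [0, 0, 0.48]], [[0, 0, 0], [0, 0, 0.64]], [[0, 0, 0], [0, 0, 0.8]], [[0, 0, 0], [0, 0, 0.97]], [[0, 0, 0], [0, 0, 1.14]], [[0, 0, 0], [0, 0, 1.31]], [[0, 0, 0], [0, 0, 1.47]], [[0, 0, 0], [0, 0, 1.571]]], gripper=0.087)

```text
time_s: 20.65
position: [0.5165, 0.2233, 0.3425]
tcp_rot: [[-0.047, -0.004, -0.999], [0.999, -0.001, -0.047], [-0.001, -1.0, 0.004]]
force: [-0.2, -0.1, -0.6]
opening: 1.004
```

Call:
play_rows(commands=[[[0, 0, -0.03], [0, 0, 0]], [[0, 0, -0.05], [0, 0, 0]], [[0, 0, -0.06], [0, 0, 0]], [[0, 0, -0.06], [0, 0, 0]], [[0, 0, -0.06], [0, 0, 0]]])

```text
time_s: 21.28
position: [0.5179, 0.2236, 0.2848]
tcp_rot: [[-0.043, 0.001, -0.999], [0.999, 0.0, -0.043], [0.0, -1.0, -0.001]]
force: [0.2, -0.1, 0.3]
opening: 0.999
```

```bash
python3 st.py; python3 - <<'E'
from h import *
c=snap('scene','s4');d=snap('top','t4')
A=cv2.resize(c['frame'][130:220,408:528,::-1],(800,600),interpolation=cv2.INTER_CUBIC)
cv2.imwrite('pics/c4.png',A)
E
```

```text
t 21.27 p [0.5179 0.2236 0.2848] jaw 92.47 tilt [0.0011 0.0002] F [ 0.2 -0.1  0.3] M [ 0.02 -0.01  0.06] op 86.9
```

View pics/c4.png

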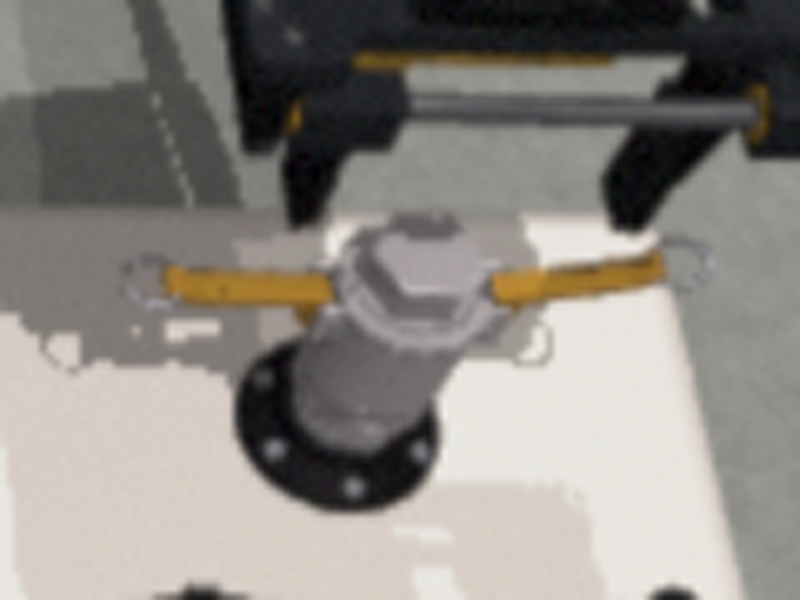

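The picture shows the plug head centred in the mouth, with the collar about level with the rim. The fingertips at (310,215) and (630,220) straddle it evenly above the two arms. Going down onto the arms.

Call:
play_rows(commands=[[[-0.0003, 0, -0.01], [0, 0, 0]], [[-0.0003, 0, -0.02], [0, 0, 0]], [[-0.0003, 0, -0.026], [0, 0, 0]], [[-0.0003, 0, -0.03], [0, 0, 0]], [[-0.0003, 0, -0.034], [0, 0, 0]], [[-0.0003, 0, -0.038], [0, 0, 0]], [[-0.0003, 0, -0.042], [0, 0, 0]], [[-0.0003, 0, -0.042], [0, 0, 0]]])

```text
time_s: 22.38
position: [0.5174, 0.2237, 0.2423]
tcp_rot: [[-0.043, 0.001, -0.999], [0.999, 0.0, -0.043], [0.0, -1.0, -0.001]]
force: [0.2, 1.0, 0.8]
opening: 0.999
```

```bash
python3 st.py
```

```text
t 22.38 p [0.5174 0.2237 0.2423] jaw 92.48 tilt [0.0008 0.0002] F [0.2 1.  0.8] M [ 0.16 -0.03 -0.03] op 86.9
```

Call:
play_rows(commands=[[[0, 0, -0.002], [0, 0, 0]], [[0, 0, -0.004], [0, 0, 0]], [[0, 0, -0.006], [0, 0, 0]], [[0, 0, -0.008], [0, 0, 0]], [[0, 0, -0.008], [0, 0, 0]]])

```text
time_s: 23.0
position: [0.5176, 0.2233, 0.2351]
tcp_rot: [[-0.043, 0.001, -0.999], [0.999, -0.001, -0.043], [-0.001, -1.0, -0.001]]
force: [-0.1, 0.4, 6.9]
opening: 0.997
```

Call:
play_rows(commands=[[[0, 0, -0.002], [0, 0, 0]], [[0, 0, -0.004], [0, 0, 0]], [[0, 0, -0.006], [0, 0, 0]], [[0, 0, -0.008], [0, 0, 0]], [[0, 0, -0.008], [0, 0, 0]]])

```text
time_s: 23.62
position: [0.5176, 0.2233, 0.2267]
tcp_rot: [[-0.043, 0.001, -0.999], [0.999, -0.001, -0.043], [-0.001, -1.0, -0.001]]
force: [0.2, 0.4, 3.8]
opening: 0.997
```

```bash
python3 st.py
```

```text
t 23.62 p [0.5176 0.2233 0.2267] jaw 92.49 tilt [ 0.0013 -0.0006] F [0.2 0.4 3.8] M [0.11 0.04 0.02] op 86.8
```

Call:
play_rows(commands=[[[0, 0, -0.0015], [0, 0, 0]], [[0, 0, -0.003], [0, 0, 0]], [[0, 0, -0.0045], [0, 0, 0]], [[0, 0, -0.006], [0, 0, 0]], [[0, 0, -0.006], [0, 0, 0]]])

```text
time_s: 24.25
position: [0.5178, 0.2231, 0.2207]
tcp_rot: [[-0.043, 0.002, -0.999], [0.999, -0.001, -0.043], [-0.001, -1.0, -0.002]]
force: [-1.1, -0.1, 4.4]
opening: 1.001
```

Call:
play_rows(commands=[[[0, 0, -0.0015], [0, 0, 0]], [[0, 0, -0.003], [0, 0, 0]], [[0, 0, -0.0045], [0, 0, 0]], [[0, 0, -0.0045], [0, 0, 0]]])

```text
time_s: 24.75
position: [0.5177, 0.2232, 0.2161]
tcp_rot: [[-0.043, 0.001, -0.999], [0.999, -0.001, -0.043], [-0.001, -1.0, -0.001]]
force: [0.3, 0.7, 5.1]
opening: 1.003
```

```bash
python3 st.py
```

```text
t 24.75 p [0.5177 0.2232 0.2161] jaw 92.49 tilt [ 0.0015 -0.0007] F [0.3 0.7 5.1] M [-0.02 -0.12  0.06] op 87.2
```

Call:
play_rows(commands=[[[0, 0, -0.0015], [0, 0, 0]], [[0, 0, -0.003], [0, 0, 0]], [[0, 0, -0.0045], [0, 0, 0]], [[0, 0, -0.006], [0, 0, 0]], [[0, 0, -0.006], [0, 0, 0]]])

```text
time_s: 25.38
position: [0.5171, 0.2235, 0.2095]
tcp_rot: [[-0.043, -0.0, -0.999], [0.999, -0.0, -0.043], [-0.0, -1.0, 0.0]]
force: [0.4, -0.7, 2.2]
opening: 1.0
```

Call:
play_rows(commands=[[[0, 0, -0.0015], [0, 0, 0]], [[0, 0, -0.003], [0, 0, 0]], [[0, 0, -0.0045], [0, 0, 0]], [[0, 0, -0.006], [0, 0, 0]], [[0, 0, -0.006], [0, 0, 0]]])

```text
time_s: 26.0
position: [0.5169, 0.2235, 0.2034]
tcp_rot: [[-0.043, -0.001, -0.999], [0.999, -0.0, -0.043], [-0.0, -1.0, 0.001]]
force: [-0.3, 0.5, 2.4]
opening: 1.002
```

```bash
python3 st.py; python3 - <<'E'
from h import *
c=snap('scene','s5')
A=cv2.resize(c['frame'][130:220,408:528,::-1],(800,600),interpolation=cv2.INTER_CUBIC)
cv2.imwrite('pics/c5.png',A)
E
```

```text
t 26.0 p [0.5169 0.2235 0.2034] jaw 92.48 tilt [-0.0007 -0.0002] F [-0.3  0.5  2.4] M [ 0.09 -0.01  0.01] op 87.2
```

View pics/c5.png

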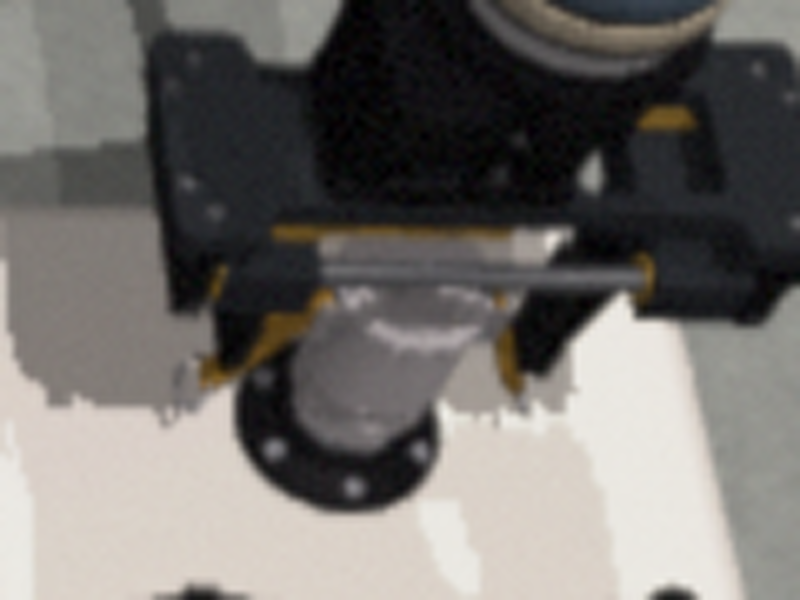

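Both arms are coming down evenly under the fingers, with their ends at (205,375) and (515,385). I'll lower a little more, keeping the body above the plug, then squeeze gently.

Call:
play_rows(commands=[[[0, 0, -0.0015], [0, 0, 0]], [[0, 0, -0.003], [0, 0, 0]], [[0, 0, -0.0045], [0, 0, 0]], [[0, 0, -0.006], [0, 0, 0]], [[0, 0, -0.0075], [0, 0, 0]], [[0, 0, -0.0085], [0, 0, 0]], [[0, 0, -0.0085], [0, 0, 0]]])

```text
time_s: 26.92
position: [0.5171, 0.2235, 0.195]
tcp_rot: [[-0.043, -0.0, -0.999], [0.999, -0.0, -0.043], [-0.0, -1.0, 0.0]]
force: [1.3, 0.1, 1.5]
opening: 1.001
```

```bash
python3 st.py
```

```text
t 26.93 p [0.5171 0.2235 0.195 ] jaw 92.48 tilt [-0.0002 -0.0001] F [1.3 0.1 1.5] M [ 0.01 -0.07  0.08] op 87.1
```

Call:
play_rows(commands=[[[0, 0, 0], [0, 0, 0]], [[0, 0, 0], [0, 0, 0]], [[0, 0, 0], [0, 0, 0]], [[0, 0, 0], [0, 0, 0]]], gripper=0.078)

```text
time_s: 27.42
position: [0.5167, 0.2234, 0.1948]
tcp_rot: [[-0.043, -0.001, -0.999], [0.999, -0.0, -0.043], [-0.0, -1.0, 0.001]]
force: [-0.2, -0.8, -2.7]
opening: 0.901
```

Call:
play_rows(commands=[[[0, 0, 0], [0, 0, 0]], [[0, 0, 0], [0, 0, 0]], [[0, 0, 0], [0, 0, 0]], [[0, 0, 0], [0, 0, 0]]], gripper=0.07)

```text
time_s: 27.92
position: [0.5167, 0.2234, 0.1949]
tcp_rot: [[-0.043, -0.001, -0.999], [0.999, -0.0, -0.043], [-0.0, -1.0, 0.001]]
force: [-0.3, -0.7, -5.0]
opening: 0.808
```

Call:
play_rows(commands=[[[0, 0, 0], [0, 0, 0]], [[0, 0, 0], [0, 0, 0]], [[0, 0, 0], [0, 0, 0]], [[0, 0, 0], [0, 0, 0]]], gripper=0.064)

```text
time_s: 28.42
position: [0.5168, 0.2235, 0.195]
tcp_rot: [[-0.043, -0.001, -0.999], [0.999, -0.0, -0.043], [-0.0, -1.0, 0.001]]
force: [-1.0, -1.7, -5.4]
opening: 0.735
```

Call:
play_rows(commands=[[[0, 0, 0], [0, 0, 0]], [[0, 0, 0], [0, 0, 0]], [[0, 0, 0], [0, 0, 0]], [[0, 0, 0], [0, 0, 0]], [[0, 0, 0], [0, 0, 0]], [[0, 0, 0], [0, 0, 0]]], gripper=0.06)

```text
time_s: 29.18
position: [0.5169, 0.2238, 0.195]
tcp_rot: [[-0.043, -0.001, -0.999], [0.999, 0.0, -0.043], [0.0, -1.0, 0.001]]
force: [-1.3, 1.9, -8.8]
opening: 0.701
```

```bash
python3 st.py
```

```text
t 29.18 p [0.5169 0.2238 0.195 ] jaw 92.47 tilt [-0.0007  0.0004] F [-1.3  1.9 -8.8] M [ 0.33  0.29 -0.03] op 61.0
```

Call:
play_rows(commands=[[[0, 0, 0], [0, 0, 0]], [[0, 0, 0], [0, 0, 0]], [[0, 0, 0], [0, 0, 0]], [[0, 0, 0], [0, 0, 0]], [[0, 0, 0], [0, 0, 0]], [[0, 0, 0], [0, 0, 0]]], gripper=0.057)

```text
time_s: 29.92
position: [0.5169, 0.2237, 0.195]
tcp_rot: [[-0.043, -0.001, -0.999], [0.999, 0.0, -0.043], [0.0, -1.0, 0.001]]
force: [-2.4, 4.3, -11.1]
opening: 0.705
```

```bash
python3 st.py
```

```text
t 29.93 p [0.5169 0.2237 0.195 ] jaw 92.47 tilt [-0.0007  0.0003] F [ -2.4   4.3 -11.1] M [0.63 0.36 0.08] op 61.3
```

Stopped at 61.3 mm against an expected 62 mm when home (the hexagon also read about 0.4 mm small). Opening and lifting away.

Call:
play_rows(commands=[[[0, 0, 0], [0, 0, 0]], [[0, 0, 0], [0, 0, 0]], [[0, 0, 0], [0, 0, 0]], [[0, 0, 0], [0, 0, 0]], [[0, 0, 0], [0, 0, 0]], [[0, 0, 0.01], [0, 0, 0]], [[0, 0, 0.03], [0, 0, 0]], [[0, 0, 0.06], [0, 0, 0]], [[0, 0, 0.1], [0, 0, 0]], [[0, 0, 0.14], [0, 0, 0]]], gripper=0.087)

```text
time_s: 31.18
position: [0.517, 0.2235, 0.337]
tcp_rot: [[-0.043, 0.0, -0.999], [0.999, -0.0, -0.043], [-0.0, -1.0, -0.0]]
force: [0.6, 0.2, 0.8]
opening: 1.002
```

Call:
play_rows(commands=[[[-0.02, -0.03, 0.02], [0, 0, 0]], [[-0.05, -0.08, 0.03], [0, 0, 0]], [[-0.08, -0.13, 0.03], [0, 0, 0]], [[-0.09, -0.17, 0.03], [0, 0, 0]], [[-0.09, -0.2, 0.03], [0, 0, 0]], [[-0.09, -0.2, 0.03], [0, 0, 0]], [[-0.09, -0.2, 0.03], [0, 0, 0]]])

```text
time_s: 32.05
position: [0.4271, 0.024, 0.3656]
tcp_rot: [[-0.043, 0.001, -0.999], [0.999, 0.0, -0.043], [0.0, -1.0, -0.001]]
force: [-0.4, 0.6, 0.1]
opening: 0.999
```

```bash
python3 st.py; python3 - <<'E'
from h import *
c=snap('scene','s6');d=snap('top','t6')
A=cv2.resize(c['frame'][130:220,408:528,::-1],(800,600),interpolation=cv2.INTER_CUBIC)
B=cv2.resize(d['frame'][172:262,126:246,::-1],(800,600),interpolation=cv2.INTER_CUBIC)
cv2.imwrite('pics/c6.png',np.hstack([A[50:550,200:600],B[50:550,200:600]]))
P=cloud(c)
for n,C in(('s',c),('t',d)):
    P=cloud(C);r=np.hypot(P[...,0]-.5175,P[...,1]-.2236);Z=P[...,2]
    print(n,'head z',np.nanmedian(Z[(r<.01)&(Z>.2)]),'rim z',np.nanmedian(Z[(r>.0195)&(r<.0235)&(Z>.2)]))
E
```

```text
t 32.05 p [0.4271 0.024  0.3656] jaw 92.46 tilt [0.0005 0.0005] F [-0.4  0.6  0.1] M [ 0.02 -0.01 -0.02] op 86.9
s head z 0.23391806567774492 rim z 0.21568707142653631
t head z 0.2332547499358325 rim z 0.2165316387402929
```

View pics/c6.png

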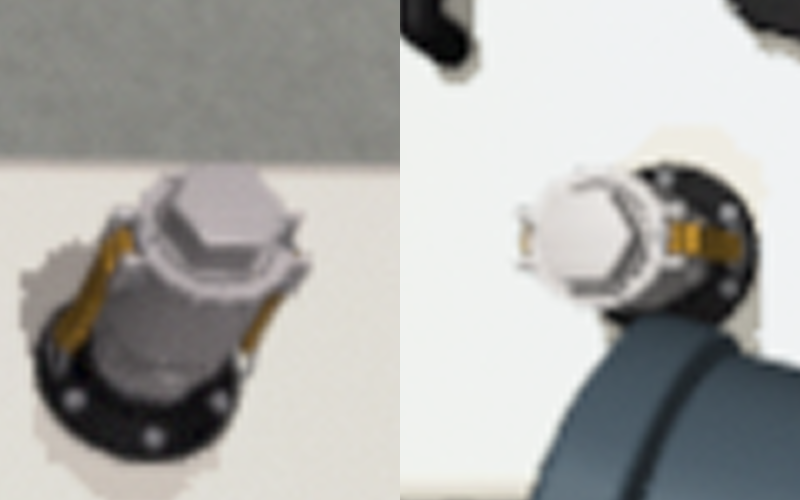

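The arms hang along the body, at (95,290) and (262,320) in the left half. I'll check their angle numerically, plus the collar level and the other items.

```bash
python3 - <<'E'
from h import *
a=np.radians(2.5);ey=np.array([-np.sin(a),np.cos(a)])
for n in('s6','t6'):
    c=dict(np.load(n+'.npz'));P=cloud(c);col=c['frame'].astype(int)
    br=(col[...,0]-col[...,2]>60)&(np.hypot(P[...,0]-.5175,P[...,1]-.2236)<.07)&(P[...,2]>.135)
    X=P[br];w=(X[:,:2]-[.5175,.2236])@ey
    for sg in(1,-1):
        k=w*sg>0
        if k.sum()>5:
            q=np.c_[abs(w[k]),X[k,2]]; q=q[np.argsort(-q[:,1])]
            print(n,sg,k.sum(),'w at z:',[(np.median(b,0)*1e3).round(1).tolist() for b in np.array_split(q,4)])
# overlay model of arm outer face for several phi
c=dict(np.load('s6.npz'));c0=np.array([.5175,.2236]);ex=np.array([np.cos(a),np.sin(a)])
br=(c['frame'][...,0].astype(int)-c['frame'][...,2]>45)
v,u=np.nonzero(br[150:215,420:500]);print('brass px u',u.min()+420,u.max()+420,'v',v.min()+150,v.max()+150)
for sg in(1,-1):
    best=[]
    for phi in np.arange(0,.45,.05):
        pts=[]
        for s in np.linspace(8,42,18):
            for t in np.linspace(-4,4,5):
                y=23+s*np.sin(phi)+8*np.cos(phi);z=24-s*np.cos(phi)+8*np.sin(phi)
                pts.append(np.r_[c0+ex*t*1e-3+ey*sg*y*1e-3,.182+z*1e-3])
        q=projn(c,np.array(pts)).round().astype(int); best.append((round(phi,2),round(float(br[q[:,1],q[:,0]].mean()),2), q[-3].tolist()))
    print(sg,best)
# compare other objects
for n,k in(('scene0','s6'),('top0','t6')):
    A=np.load(n+'.npz')['frame'].astype(int);B=np.load(k+'.npz')['frame'].astype(int)
    d=(abs(A-B).max(-1)>60).astype(np.uint8);nn,l,st,ce=cv2.connectedComponentsWithStats(d)
    print(k,[(st[i,:5].tolist()) for i in range(1,nn) if st[i,4]>25])
E
```

```text
s6 -1 30 w at z: [[25.9, 211.1], [28.5, 203.8], [27.5, 180.4], [28.0, 164.9]]
t6 -1 27 w at z: [[26.8, 209.7], [29.8, 205.7], [30.8, 197.4], [32.3, 160.9]]
brass px u 447 478 v 172 189
1 [(np.float64(0.0), 0.19, [476, 186]), (np.float64(0.05), 0.13, [477, 186]), (np.float64(0.1), 0.06, [478, 186]), (np.float64(0.15), 0.0, [479, 186]), (np.float64(0.2), 0.0, [480, 186]), (np.float64(0.25), 0.0, [481, 185]), (np.float64(0.3), 0.0, [482, 185]), (np.float64(0.35), 0.0, [483, 185]), (np.float64(0.4), 0.0, [484, 185])]
-1 [(np.float64(0.0), 0.41, [447, 186]), (np.float64(0.05), 0.22, [446, 185]), (np.float64(0.1), 0.07, [446, 185]), (np.float64(0.15), 0.01, [445, 185]), (np.float64(0.2), 0.0, [444, 185]), (np.float64(0.25), 0.0, [443, 185]), (np.float64(0.3), 0.0, [442, 184]), (np.float64(0.35), 0.0, [442, 184]), (np.float64(0.4), 0.0, [441, 184])]
s6 [[328, 1, 12, 20, 157], [381, 0, 93, 97, 3974], [590, 0, 50, 56, 1447], [341, 12, 12, 11, 44], [363, 17, 19, 9, 70], [631, 50, 9, 16, 82], [353, 79, 7, 10, 40], [364, 92, 8, 12, 36], [353, 141, 32, 11, 116], [465, 166, 14, 12, 96], [482, 167, 26, 10, 151], [432, 169, 23, 7, 125], [462, 174, 11, 6, 28], [420, 180, 21, 6, 76], [474, 182, 6, 12, 27]]
t6 [[177, 207, 15, 16, 142], [151, 211, 24, 8, 119], [201, 212, 18, 6, 89], [210, 226, 20, 6, 78], [170, 228, 16, 5, 58], [176, 228, 73, 29, 1352], [324, 232, 7, 7, 33], [133, 239, 175, 161, 7368], [325, 242, 11, 7, 38], [222, 255, 12, 11, 100], [266, 355, 11, 20, 69], [38, 360, 72, 40, 1505], [7, 370, 23, 30, 380], [195, 383, 29, 17, 212]]
```

```bash
python3 -c "
from h import *
print(hand_in())"
```

```text
the job is handed in; nothing more can be done
None
```

The coupler is closed and the job is handed in, at about 32 s of the 72 s allowed. I gripped the silver plug by its hexagon flats and lowered it into the bore without touching the rim. I then pressed it onto the gasket to about 1.75 mm with roughly 25 N, slightly more than the 20 N suggested. With the open jaws I swung both arms down together at 9 N or less, then closed the jaws gently until they stopped, and lifted clear.

**Last checks:**
- **Arms:** the jaws stopped at 61.3 mm over both arms (62 expected), and in the scene view both arms match best at 0 rad. In the depth data the -y arm hangs vertical; the +y arm gave too few points to check that way.
- **Other items:** comparing the pictures before and after shows changes only at the plug's old place, the coupler, and the robot arm and its shadow.
- **Disagreement:** depth puts the plug's head 17–18 mm above the rim, against 15.8 mm expected. I put this down to depth noise, because the collar looked level in the picture and both arms went fully home.

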